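# Line up and lock three printing blocks

## Robot

A 6-joint arm with a two-finger parallel gripper is mounted at the origin on the work surface. World frame = base frame: x ahead of the robot, y to its left, z up, the work surface at z = 0. Lengths are in m, angles in rad, forces in N, time in s.
With the tool pointing down it reaches from about 0.35 to 0.725 m from the base axis. Payload 6 kg.
Tool frame: the origin (TCP) lies midway between the tips of the shut fingers; the grasp point (between the pads) lies 19 mm behind it (manip.grip_point_offset is the distance from the TCP to the grasp point, in m); z points along the fingers, y is the line along which they close (so a half turn about z gives the same grasp; the last joint's range is limited). The gripper opens to 85 mm and grips with 20 to 120 N. Pads are 22 mm wide; open, the fingers measure 114 mm over their backs; the gripper's body (76 mm by 85 mm) begins 54 mm behind the grasp point. The pads swing forward as they close: fully open they stand 13 mm farther back than shut.
Start: joints at [-0.936, 0.04, 0.085, 0, -1.615, -0.334], TCP at [0.178, -0.573, 0.231] pointing down, gripper open.
Joint ranges: [-2.56, 2.56], [-1.29, 2.01], [-1.08, 1.49], [-3.29, 1.98], [-2.81, -0.18], [-2.99, 2.99]. Speed limits (rad/s): [2.57, 2.57, 3.01, 3.14, 3.14, 3.14].

## Interface

Orientations are given as a unit quaternion [x, y, z, w].
In Python, from plant import manip, eyes gives the robot as it stands.
- The arm moves only by the tool move_arm, never from a script. Its argument "rows" is text: rows parted by semicolons, each of 5 numbers parted by spaces: the closure, from 0 (fully open) to 1 (shut), then the shift along the tool's x, y, z as a fraction of full scale, then the turn about the tool's z as a fraction of full scale. In form: gripper dx dy dz turn; .... A call has 1 to 12 rows; each row shifts and turns the commanded pose from where the row before left it, along the tool's axes as they then stand; what a row does not reach is not made up. Full scale, the value 1, is 20 mm for a shift and 8 degrees for a turn. A row lasts 1/8 s, in which the tool goes at most 62.5 mm and 10.7 degrees, less where a joint would pass 70% of its speed; a pose out of reach is approached as far as the arm can. A call with a number of a shift or a turn outside -1 to 1 is refused whole. A call with a gripper value outside its range is refused whole. The fingers move at their own pace and stop on an object; "force" is the grip in N (left out, the last holds). Time passes only in rows, so rows that do not move let the fingers close. It gives the time, the measured TCP pose, the force, the opening and the grip force at its end, in the units of the state.
- manip.observe(): the state, without advancing time (a new reading comes with each control period).
- eyes.read_camera(name): name is "scene" or "side" or "wrist"; returns a dict with "color" (420x560x3 uint8, red, green, blue), "intrinsics" (3x3 intrinsics, pixels), "k1" (the pictures are not rectified: a ray, as slopes to the right and down, at radius r is drawn at 1 + k1 r^2 times it, then the intrinsics apply), "extrinsics" (4x4, takes a point from world to camera coordinates); the wrist camera has in their place "hand_eye" (4x4, takes a point from camera to tool coordinates, whose origin is the TCP and whose axes are the flange's). Camera axes: x right, y down, z forward; pixel columns grow to the right and rows downward; lengths in m; the calibration is good to about 2 mm. A picture is of the moment at which its call begins: read the wrist's pose just before it. There is no depth.
- manip.close_job(): hands the job in; it is judged then, once.
The state is a dict: "time": time; "q": joint angles; "qvel": joint speeds; "effort": joint torques, N m; "tcp_pos": TCP position; "tool_rot": TCP orientation; "contact_force": force on the tool from outside, world axes, zero at the start; "torque": the same for the moment, N m; "opening": finger opening in m; "finger_force": force on a finger pad.
Only numpy, scipy, OpenCV 4.12 (cv2) and the standard library are available. Lean on these libraries where they do the work, as an engineer would, in place of code of your own. Each camera call takes 0.05 s, during which the arm holds its last target. There are 200 camera calls.

## Task

Get the printing bed ready: nudge the three printing blocks square and flush against the blue fence along the far side of the bed, then slide the wooden lock-up bar by its red grip along its track until the blocks stand in one tight row, with no gaps, between the bar and the blue end stop. Feel for the row closing and finish with a firm squeeze of about 20 N on the bar, held for a second, but never crush the closed row with more than 45 N or slam a block with more than 80 N. Leave the mug, the tape roll and the tin where they are.

Things in the scene. Friction and masses are not known exactly. Their poses are not given: they have to be found in the camera images.
- bed: fixed printing bed: aluminium plate 10 mm thick, x = -120 to +85, y = -280 to +200 mm in its own frame. Origin at desk level (plate's underside); x points to the far fence, y along the fence to the end stop, z up. A block is flush when its centre is at x = +10 mm and its axes are parallel to the bed's; in the finished row the centres are at y = +121, +33 and -55 mm, in any order.
- fence (a point): middle of the blue fence's inner face, level with the plate's top: at x = +60, y = -15, z = +10 mm in the bed's frame. The fence runs from y = -210 to +180 mm, is 15 mm thick and stands 16 mm above the plate.
- end_stop (a point): middle of the blue end stop's inner face, level with the plate's top: at x = +5, y = +165, z = +10 mm in the bed's frame. The stop runs from x = -50 to +60 mm, is 15 mm thick and stands 16 mm above the plate.
- bar: wooden lock-up bar, slides along the bed's y only (3 N friction, stays put). Origin: on its +y face, which presses the blocks, level with the plate's top, at the bed's x = 0; axes as the bed's. It spans x = -50 to +55, y = -24 to 0, 20 mm high. Origin starts at y = -220 to -210 mm in the bed's frame; against a closed row it is at -99 mm. It could run 19 mm farther: only the blocks stop it.
- bar_grip (a point): centre of the red upright grip on the bar, 40 mm along x, 18 mm along y, from 20 to 62 mm above the plate (30 to 72 mm above the desk). This point is in the bar's frame at x = -25, y = -12, z = +45 mm.
- block_yellow: Yellow printing block: plywood base with a yellow top and black relief, 100 mm along its x, 88 mm along its y, 25 mm thick (too wide to grip), about 0.3 kg. Origin: centre of its underside. It lies loose on the bed's plate, turned by up to 10 degrees from the bed.
- block_blue: Blue printing block: plywood base with a slate-blue top and white relief, 100 mm along its x, 88 mm along its y, 25 mm thick (too wide to grip), about 0.3 kg. Origin: centre of its underside. It lies loose on the bed's plate, turned by up to 10 degrees from the bed.
- block_orange: Orange printing block: plywood base with an orange top and white relief, 100 mm along its x, 88 mm along its y, 25 mm thick (too wide to grip), about 0.3 kg. Origin: centre of its underside. It lies loose on the bed's plate, turned by up to 10 degrees from the bed.
- mug: bystander: blue mug, 82 mm across, 88 mm tall, standing left of the bed. Origin: centre of its underside.
- tape: bystander: roll of light blue tape lying flat, 100 mm across, 25 mm high, beyond the fence. Origin: centre of its underside.
- tin: bystander: low metal ink tin, 72 mm across, 42 mm high, right of the bed. Origin: centre of its underside.
Mind the look-alikes: they are no part of the job. Leave any pink or purple look-alike of the block_orange alone. Leave any turquoise look-alike of the block_yellow alone.

How it is judged:
On the way, in this order (a step that is already met when the one before it is completed fails the run):
1. all three blocks have been pushed up to the fence, roughly square (within 4 mm and 0.06 rad) (x of block_yellow in the frame of bed between 0.006 and 0.0135 m and angle between the x axis of each of block_yellow, block_blue, block_orange and the x axis of bed, either way round below 0.06 rad and x of block_blue in the frame of bed between 0.006 and 0.0135 m and x of block_orange in the frame of bed between 0.006 and 0.0135 m), for 0.2 s.
2. the bar has closed the row and presses on a block with at least 10 N (y of bar in the frame of bed between -0.102 and -0.096 m and (contact force between bar and block_yellow above 10 N or contact force between bar and block_blue above 10 N or contact force between bar and block_orange above 10 N)), for 0.5 s.
At the end, for the whole second after the job is handed in: All three blocks lie flat on the bed at rest, each within 2.5 mm of flush with the fence and within 0.03 rad of square to it, between the bar and the end stop, and the bar's face is within 3 mm of its place against a gapless row (x of block_yellow in the frame of bed between 0.0075 and 0.0125 m and angle between the x axis of each of block_yellow, block_blue, block_orange and the x axis of bed, either way round below 0.03 rad and z of each of block_yellow, block_blue, block_orange in the frame of bed below 0.013 m and x of block_blue in the frame of bed between 0.0075 and 0.0125 m and x of block_orange in the frame of bed between 0.0075 and 0.0125 m and y of block_yellow in the frame of bed between -0.06 and 0.125 m and y of block_blue in the frame of bed between -0.06 and 0.125 m and y of block_orange in the frame of bed between -0.06 and 0.125 m and y of bar in the frame of bed between -0.102 and -0.096 m and linear speed of each of block_yellow, block_blue, block_orange below 0.01 m/s and angular speed of each of block_yellow, block_blue, block_orange below 0.05 rad/s); the robot touches nothing.
It fails at once if the bar crushes the closed row with more than 45 N (y of bar in the frame of bed above -0.101 m and (contact force between bar and block_yellow above 45 N or contact force between bar and block_blue above 45 N or contact force between bar and block_orange above 45 N)).
It fails at once if a block is forced against the bed, fence, stop or bar with more than 80 N (contact force between bed and block_yellow above 80 N or contact force between bed and block_blue above 80 N or contact force between bed and block_orange above 80 N).
It fails at once if the mug, the tape roll or the tin is pushed more than 20 mm from its place (distance of any of mug, tape, tin from where it was at the start of the episode above 0.02 m).
It also fails if it takes over 72 s, if anything falls off the work surface, if the arm or the gripper's body presses on something with over 40 N, if the wrist force passes 120 N, or if a joint passes its speed limit or range.

## Working session

There is one attempt and no reset: what is moved stays moved. The work goes in short steps, Python scripts to look and compute and a tool call to move; the robot and the scene stay as the last step left them, time stands still between calls to the robot, and variables do not carry over. Pictures are saved under pics/ and viewed, at most 10 in all, crops included, and the job is handed in when it is done.

Besides the shell and the picture viewer there is one more tool, called by a JSON object that holds its "api" and its "payload". move_arm: Moves the arm, as the interface text tells. Shift numbers are shares of 20 mm and turn numbers shares of 8 degrees, none past 1 either way. Its arguments: {"type":"object","properties":{"rows":{"type":"string"},"force":{"type":"number"}},"required":["rows"]}

```bash
mkdir -p pics
python3 - <<'E'
from plant import manip, eyes
import cv2
s=manip.observe()
print({k:s[k] for k in('time','tcp_pos','tool_rot','contact_force','opening')})
for n in("scene","side"):
    d=eyes.read_camera(n); print(n,d['intrinsics'],d['k1'],d['extrinsics'])
    cv2.imwrite(f'pics/{n}0.png',cv2.resize(d['color'][:,:,::-1],(800,600),interpolation=cv2.INTER_CUBIC))
E
```

```text
{'time': 0.0, 'tcp_pos': array([ 0.17773669, -0.57272792,  0.23027299]), 'tool_rot': array([-1.49818161e-01,  9.88713173e-01,  8.59336793e-04, -2.02349002e-04]), 'contact_force': array([ 0.46797534,  0.17025714, -0.28932152]), 'opening': 0.08540954388379413}
scene [[387.14690075   0.         279.98785385]
 [  0.         387.14690075 211.05423656]
 [  0.           0.           1.        ]] 0.005549912024047044 [[ 0.14109822  0.98990321  0.01352509 -0.09808149]
 [ 0.54480479 -0.06623353 -0.83594309 -0.26701876]
 [-0.82660694  0.12531862 -0.54864945  1.42237235]
 [ 0.          0.          0.          1.        ]]
side [[455.09919213   0.         280.52688284]
 [  0.         455.09919213 221.20969682]
 [  0.           0.           1.        ]] 0.004135438041055574 [[-0.93552548 -0.3532305  -0.0045037   0.51752059]
 [-0.24552808  0.65933781 -0.71062621  0.18626762]
 [ 0.25398432 -0.66370314 -0.70355533  0.85122975]
 [ 0.          0.          0.          1.        ]]
```

View pics/scene0.png

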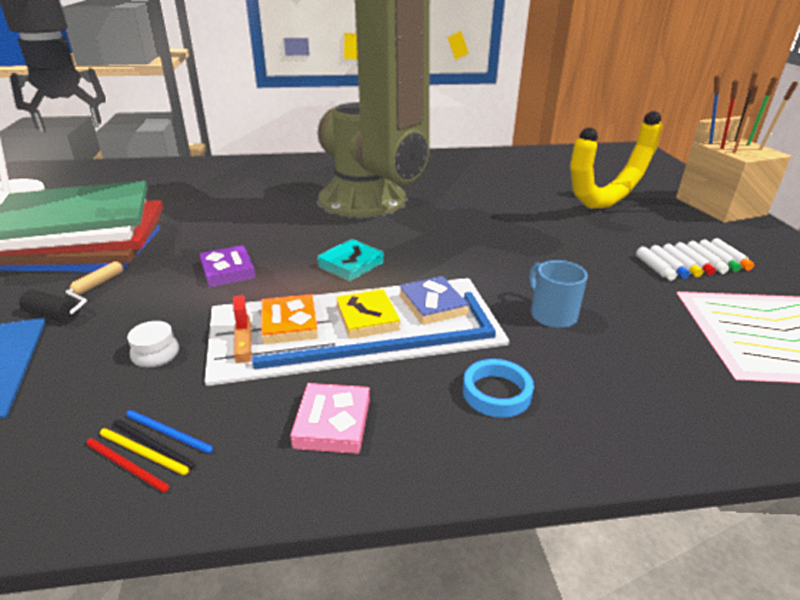

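View pics/side0.png

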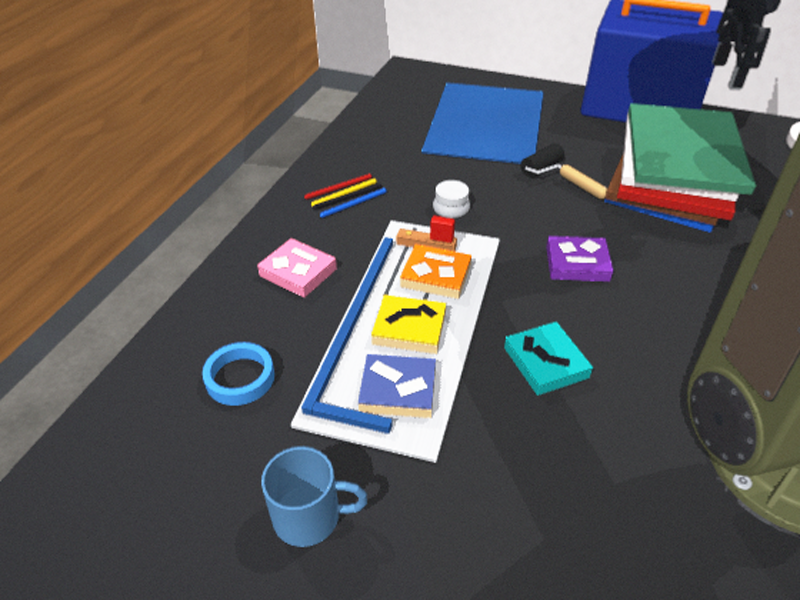

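The scene view shows the orange block (290,316), yellow block (367,311), blue block (434,298) and red grip (239,311). The look-alikes are purple (227,266), pink (331,417) and turquoise (350,258), all off the bed. I choose the three blocks lying on the white plate, and I'm taking close crops of both views.

Run:
```python
from plant import eyes
import cv2
for n,(x0,x1,y0,y1,k) in {"scene":(140,360,190,270,3.6),"side":(195,360,150,325,3.4)}.items():
    d=eyes.read_camera(n)
    cv2.imwrite(f'pics/{n}1.png',cv2.resize(d['color'][y0:y1,x0:x1,::-1],None,fx=k,fy=k,interpolation=cv2.INTER_CUBIC))
```

```text
(no output)
```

View pics/scene1.png

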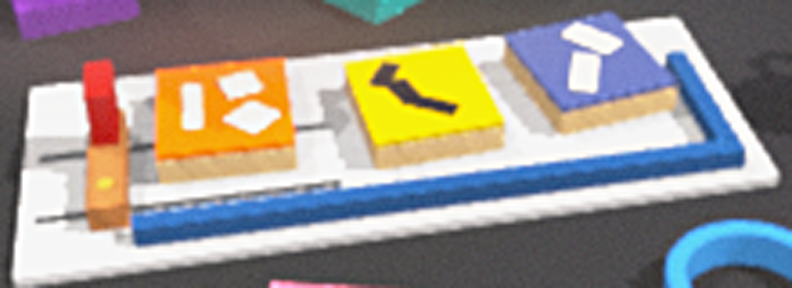

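View pics/side1.png

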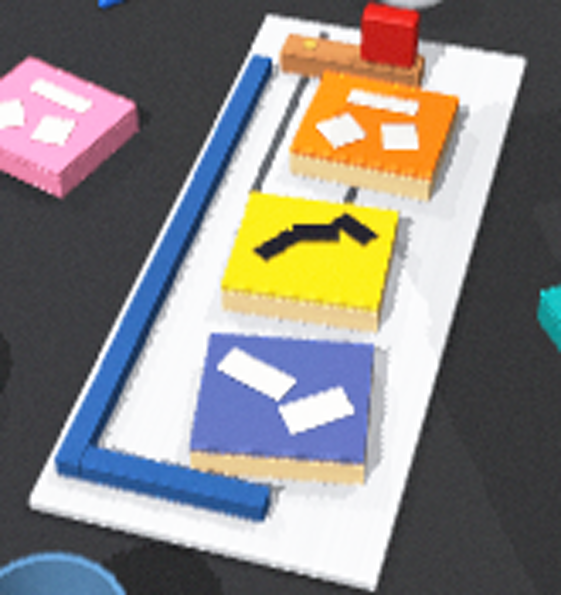

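```bash
cat > h.py <<'E'
import numpy as np, cv2
from plant import manip, eyes
from scipy.optimize import least_squares
def norm(d,p):
    return cv2.undistortPoints(np.array(p,float)[:,None],d['intrinsics'],np.array([d['k1'],0,0,0.]))[:,0]
def tri(a,pa,b,pb):
    X=cv2.triangulatePoints(a['extrinsics'][:3],b['extrinsics'][:3],norm(a,pa).T,norm(b,pb).T); return (X[:3]/X[3]).T
def proj(d,X):
    E=d['extrinsics']; c=X@E[:3,:3].T+E[:3,3]; s=c[:,:2]/c[:,2:]; r=(s**2).sum(1,keepdims=True)
    return s*(1+d['k1']*r)*d['intrinsics'][0,0]+d['intrinsics'][:2,2]
def fit(views,L,z):   # planar pose of local xy points L at height z
    W=lambda v:np.c_[v[0]+L[:,0]*np.cos(v[2])-L[:,1]*np.sin(v[2]),v[1]+L[:,0]*np.sin(v[2])+L[:,1]*np.cos(v[2]),np.full(len(L),z)]
    r=least_squares(lambda v:np.concatenate([(proj(d,W(v))-p).ravel() for d,p in views]),[.5,0,0])
    return r.x,np.sqrt(np.mean(r.fun**2))
E
cat > m.py <<'E'
from h import *
sc,sd=eyes.read_camera("scene"),eyes.read_camera("side")
P=dict(bed=([(30,88),(680,17),(778,178),(13,274)],[(526,60),(377,582),(32,497),(268,14)]),
 orange=([(155,70),(292,58),(297,155),(158,162)],[(460,97),(432,180),(291,158),(318,72)]),
 yellow=([(346,63),(465,45),(503,130),(380,146)],[(400,208),(380,315),(222,292),(253,193)]),
 blue=([(505,33),(612,12),(677,85),(557,112)],[(375,345),(367,463),(191,452),(210,333)]))
for n,(a,b) in P.items():
    a=np.array(a)/3.6+[140,190]; b=np.array(b)/3.4+[195,150]
    print(n,'tri z mm',np.round(tri(sc,a,sd,b)[:,2]*1e3,1))
    L=np.array([(-120,-280),(-120,200),(85,200),(85,-280)])/1e3 if n=='bed' else np.array([(-50,-44),(-50,44),(50,44),(50,-44)])/1e3
    v,e=fit([(sc,a),(sd,b)],L,.010 if n=='bed' else .035)
    if n=='bed': B=v
    c,s=np.cos(B[2]),np.sin(B[2]); q=np.array([[c,s],[-s,c]])@(v[:2]-B[:2])
    print(n,v.round(4),'err px',round(e,2),'in bed mm',(q*1e3).round(1),'deg',np.degrees(v[2]-B[2]).round(1))
E
python3 m.py
```

```text
bed tri z mm [6.2 8.5 6.  8.9]
bed [ 0.5747 -0.0176  0.0829] err px 0.82 in bed mm [0. 0.] deg 0.0
orange tri z mm [32.2 31.9 21.4 31. ]
orange [ 0.5554 -0.1658  0.0706] err px 1.79 in bed mm [ -31.5 -146.1] deg -0.7
yellow tri z mm [33.3 28.6 24.4 30.4]
yellow [ 0.5524 -0.0343  0.1631] err px 1.59 in bed mm [-23.6 -14.8] deg 4.6
blue tri z mm [33.4 31.3 28.2 29.4]
blue [0.525  0.0845 0.2577] err px 1.13 in bed mm [-41.  105.9] deg 10.0
```

{"api": "move_arm", "payload": {"rows": "0.35 0 0 0 0.78; 0.35 0 0 0 0.78; 0.35 -0.75 1 0 0; 0.35 -0.75 1 0 0; 0.35 -0.75 1 0 0; 0.35 -0.75 1 0 0; 0.35 -0.75 1 0 0; 0.35 -0.75 1 0 0; 0.35 -0.75 1 0 0; 0.35 -0.75 1 0 0; 0.35 -0.75 1 0 0; 0.35 -0.75 1 0 0"}}

```text
time: 1.8
tcp_pos: [0.311, -0.3605, 0.2313]
tool_rot: [-0.041, 0.999, 0.0, 0.0]
contact_force: [0.0, -0.4, 0.2]
opening: 0.0554
finger_force: 0.0
```

{"api": "move_arm", "payload": {"rows": "0.35 -0.75 1 0 0; 0.35 -0.75 1 0 0; 0.35 -0.75 1 0 0; 0.35 -0.75 1 0 0; 0.35 -0.75 1 0 0; 0.35 -0.75 1 0 0; 0.35 -0.75 1 0 0; 0.35 -0.75 1 0 0; 0.35 -0.75 1 0 0; 0.35 -0.75 0.8 0 0; 0.35 -0.5 0.8 0 0; 0.35 0 0 0 0"}}

```text
time: 3.3
tcp_pos: [0.4528, -0.1359, 0.2311]
tool_rot: [-0.042, 0.999, 0.0, -0.0]
contact_force: [-0.1, -0.0, 0.7]
opening: 0.0555
finger_force: 0.0
```

```bash
cat > st.py <<'E'
from h import *
B=np.array([.5747,-.0176,.0829])
def st():
    s=manip.observe(); p=s['tcp_pos']; c,k=np.cos(B[2]),np.sin(B[2]); R=np.array([[c,k],[-k,c]])
    from scipy.spatial.transform import Rotation as Ro
    y=Ro.from_quat(s['tool_rot']).as_matrix()[:,1]
    print('t',round(s['time'],2),'bed xy mm',(R@(p[:2]-B[:2])*1e3).round(1),'z',(p[2]*1e3).round(1),'yaw err deg',round(np.degrees(np.arctan2(y[1],y[0])-B[2])-90,2),'F bed',(R@s['contact_force'][:2]).round(2),'Fz',round(s['contact_force'][2],2),'open',round(s['opening'],4))
if __name__=='__main__': st()
E
python3 st.py
python3 - <<'E'
from h import *
d=eyes.read_camera("wrist"); print(d['intrinsics'][0,0],d['intrinsics'][:2,2],d['k1'],d['hand_eye'].round(4))
cv2.imwrite('pics/w0.png',cv2.resize(d['color'][:,:,::-1],(800,600),interpolation=cv2.INTER_CUBIC))
E
```

```text
t 3.3 bed xy mm [-131.2 -107.8] z 231.1 yaw err deg 0.09 F bed [-0.06 -0.04] Fz 0.67 open 0.0555
377.70430370907224 [283.27712886 211.37744511] -0.02198554702878937 [[-1.000e-04 -9.520e-01 -3.061e-01  7.800e-02]
 [ 1.000e+00  0.000e+00 -3.000e-04 -0.000e+00]
 [ 3.000e-04 -3.061e-01  9.520e-01 -1.431e-01]
 [ 0.000e+00  0.000e+00  0.000e+00  1.000e+00]]
```

View pics/w0.png

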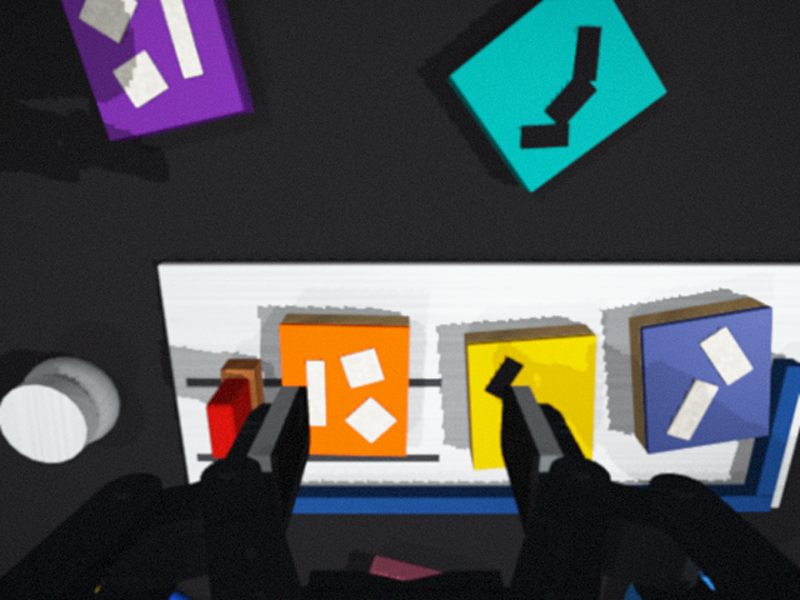

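The wrist view shows orange (345,390), yellow (532,405) and blue (706,380) on the plate. The plate's near edge is level at row 263, with its corner at (160,264), the fence base near row 486 and the grip at (232,415). I'm checking this against the bed fit.

```bash
cat > wr.py <<'E'
from h import *
from st import B
from scipy.spatial.transform import Rotation as Ro
def wrist():
    s=manip.observe(); d=eyes.read_camera("wrist")
    T=np.eye(4); T[:3,:3]=Ro.from_quat(s['tool_rot']).as_matrix(); T[:3,3]=s['tcp_pos']
    d['extrinsics']=np.linalg.inv(T@d['hand_eye']); return d
def ray(d,p,z):
    M=np.linalg.inv(d['extrinsics']); r=np.c_[norm(d,p),np.ones(len(p))]@M[:3,:3].T; o=M[:3,3]
    X=o+r*((z-o[2])/r[:,2])[:,None]; c,k=np.cos(B[2]),np.sin(B[2])
    return ((X[:,:2]-B[:2])@np.array([[c,-k],[k,c]])*1e3).round(1)
E
python3 - <<'E'
from wr import *
d=wrist(); f=.7
print('plate corner, edge',ray(d,np.array([(160,264),(480,263.5),(798,263)])*f,.01).tolist())
print('fence base',ray(d,np.array([(400,486),(650,486)])*f,.01).tolist())
print('grip top corners',ray(d,np.array([(208,404),(236,380),(250,380),])*f,.072).tolist())
print('bar top edge +y',ray(d,np.array([(262,361),])*f,.03).tolist())
for n,p in dict(o=[(281,324),(409,320),(407,456)],y=[(467,345),(596,336),(594,460),(472,468)],b=[(642,327),(771,307),(768,437),(648,452)]).items():
    q=ray(d,np.array(p)*f,.035); print(n,q.tolist(),((q[0]+q[2])/2).round(1))
print('tin top',ray(d,np.array([(42,424)])*f,.042))
E
```

```text
plate corner, edge [[-120.0, -278.9], [-120.5, -56.2], [-121.4, 167.4]]
fence base [[62.0, -112.0], [62.5, 88.7]]
grip top corners [[-44.8, -232.1], [-61.5, -212.8], [-61.5, -204.1]]
bar top edge +y [[-55.6, -207.7]]
o [[-84.9, -191.3], [-87.8, -105.5], [17.4, -106.6]] [ -33.8 -149. ]
y [[-69.9, -66.1], [-76.4, 21.0], [21.0, 30.5], [27.7, -58.8]] [-24.5 -17.8]
b [[-82.9, 51.4], [-97.2, 136.8], [2.4, 156.0], [14.4, 69.4]] [-40.2 103.7]
tin top [[ -11.9 -364.5]]
```

{"api": "move_arm", "payload": {"rows": "0.35 -0.3 -0.7 0 0; 0.35 -0.3 -0.7 0.5 0; 0.35 -0.2 -0.7 1 0; 0.35 0 0 1 0; 0.35 0 0 1 0; 0.35 0 0 1 0; 0.35 0 0 1 0; 0.35 0 0 1 0; 0.35 0 0 1 0; 0.35 0 0 1 0; 0.35 0 0 0.5 0; 0.35 0 0 0 0"}}

```text
time: 4.9
tcp_pos: [0.4716, -0.1771, 0.0507]
tool_rot: [-0.042, 0.999, 0.0, -0.001]
contact_force: [-0.2, 0.1, 0.4]
opening: 0.0554
finger_force: 0.0
```

```bash
python3 st.py
```

```text
t 4.9 bed xy mm [-115.9 -150.4] z 50.7 yaw err deg 0.03 F bed [-0.19  0.1 ] Fz 0.36 open 0.0554
```

{"api": "move_arm", "payload": {"rows": "0.35 0 0 0.8 0; 0.35 0 0 0.75 0; 0.35 0 0 0 0; 0.35 -0.4 0 0 0; 0.35 -0.4 0 0 0; 0.35 -0.3 0 0 0; 0.35 -0.3 0 0 0; 0.35 -0.3 0 0 0; 0.35 -0.3 0 0 0; 0.35 -0.3 0 0 0; 0.35 -0.3 0 0 0; 0.35 0 0 0 0"}}

```text
time: 6.4
tcp_pos: [0.5243, -0.1728, 0.0202]
tool_rot: [-0.042, 0.999, 0.0, 0.0]
contact_force: [-0.4, 0.3, -0.7]
opening: 0.0551
finger_force: 0.0
```

```bash
python3 st.py
```

```text
t 6.4 bed xy mm [ -63.1 -150.5] z 20.2 yaw err deg 0.01 F bed [-0.36  0.32] Fz -0.66 open 0.0551
```

{"api": "move_arm", "payload": {"rows": "0.35 -0.2 0 0 0; 0.35 -0.15 0 0 0; 0.35 -0.1 0 0 0; 0.35 0 0 0 0"}}

```text
time: 6.9
tcp_pos: [0.533, -0.1722, 0.0203]
tool_rot: [-0.041, 0.999, 0.0, 0.0]
contact_force: [-0.8, 0.8, -0.3]
opening: 0.0557
finger_force: 0.0
```

{"api": "move_arm", "payload": {"rows": "0.35 -0.1 0 0 0; 0.35 0 0 0 0"}}

```text
time: 7.15
tcp_pos: [0.5349, -0.172, 0.0203]
tool_rot: [-0.041, 0.999, 0.0, 0.0]
contact_force: [0.7, -0.8, 0.7]
opening: 0.0557
finger_force: 0.0
```

```bash
python3 st.py
```

```text
t 7.15 bed xy mm [ -52.4 -150.6] z 20.3 yaw err deg 0.01 F bed [ 0.64 -0.87] Fz 0.7 open 0.0557
```

{"api": "move_arm", "payload": {"rows": "0.35 -0.1 0 0 0; 0.35 -0.1 0 0 0; 0.35 0 0 0 0"}}

```text
time: 7.52
tcp_pos: [0.5362, -0.1721, 0.02]
tool_rot: [-0.041, 0.999, -0.0, -0.003]
contact_force: [-11.2, 1.4, 6.9]
opening: 0.0554
finger_force: 5.5
```

{"api": "move_arm", "payload": {"rows": "0.35 -0.1 0 0 0; 0.35 0 0 0 0"}}

```text
time: 7.78
tcp_pos: [0.5363, -0.1723, 0.0197]
tool_rot: [-0.041, 0.999, -0.0, -0.005]
contact_force: [-19.5, 1.7, 10.4]
opening: 0.0553
finger_force: 9.1
```

{"api": "move_arm", "payload": {"rows": "0.35 0.8 0 0 0; 0.35 0.9 0 0 0; 0.35 0.8 0.6 0 0; 0.35 0 1 0 0; 0.35 0 1 0 0; 0.35 0 1 0 0; 0.35 0 1 0 0; 0.35 0 1 0 0; 0.35 0 1 0 0; 0.35 0 0 0 0"}}

```text
time: 9.02
tcp_pos: [0.4803, -0.0431, 0.0206]
tool_rot: [-0.042, 0.999, 0.0, 0.0]
contact_force: [-0.5, -0.4, -0.4]
opening: 0.0557
finger_force: 0.0
```

```bash
python3 st.py
```

```text
t 9.03 bed xy mm [-96.2 -17.6] z 20.6 yaw err deg 0.11 F bed [-0.53 -0.37] Fz -0.45 open 0.0557
```

Push yellow: 41 mm to -55, then feel.

{"api": "move_arm", "payload": {"rows": "0.35 -0.3 0 0 0; 0.35 -0.3 0 0 0; 0.35 -0.3 0 0 0; 0.35 -0.3 0 0 0; 0.35 -0.3 0 0 0; 0.35 -0.25 0 0 0; 0.35 -0.2 0 0 0; 0.35 -0.15 0 0 0; 0.35 0 0 0 0"}}

```text
time: 10.15
tcp_pos: [0.5222, -0.0406, 0.0204]
tool_rot: [-0.042, 0.999, 0.0, 0.0]
contact_force: [0.2, -1.1, -0.2]
opening: 0.0558
finger_force: 0.0
```

{"api": "move_arm", "payload": {"rows": "0.35 -0.1 0 0 0; 0.35 -0.1 0 0 0; 0.35 0 0 0 0"}}

```text
time: 10.52
tcp_pos: [0.5251, -0.0405, 0.0202]
tool_rot: [-0.042, 0.999, -0.0, -0.001]
contact_force: [-4.1, -0.7, 3.4]
opening: 0.0555
finger_force: 2.5
```

{"api": "move_arm", "payload": {"rows": "0.35 -0.1 0 0 0; 0.35 0 0 0 0"}}

```text
time: 10.78
tcp_pos: [0.5252, -0.0407, 0.0198]
tool_rot: [-0.041, 0.999, -0.0, -0.003]
contact_force: [-12.4, 0.4, 6.8]
opening: 0.0555
finger_force: 6.5
```

```bash
python3 st.py
```

```text
t 10.78 bed xy mm [-51.3 -18.9] z 19.8 yaw err deg -0.0 F bed [-12.3    1.43] Fz 6.79 open 0.0555
```

{"api": "move_arm", "payload": {"rows": "0.35 0.8 0 0 0; 0.35 0.9 0 0 0; 0.35 0.9 0 0 0; 0.35 0.9 1 0 0; 0.35 0 1 0 0; 0.35 0 1 0 0; 0.35 0 1 0 0; 0.35 0 1 0 0; 0.35 0 1 0 0; 0.35 0 0.1 0 0; 0.35 0 0 0 0"}}

```text
time: 12.15
tcp_pos: [0.4481, 0.0755, 0.0204]
tool_rot: [-0.042, 0.999, 0.0, 0.0]
contact_force: [-0.5, -0.2, -0.1]
opening: 0.0553
finger_force: 0.0
```

```bash
python3 st.py
```

```text
t 12.15 bed xy mm [-118.4  103.3] z 20.4 yaw err deg 0.02 F bed [-0.55 -0.13] Fz -0.05 open 0.0553
```

{"api": "move_arm", "payload": {"rows": "0.35 -0.4 0 0 0; 0.35 -0.3 0 0 0; 0.35 -0.3 0 0 0; 0.35 -0.3 0 0 0; 0.35 -0.3 0 0 0; 0.35 -0.3 0 0 0; 0.35 -0.3 0 0 0; 0.35 -0.3 0 0 0; 0.35 -0.3 0 0 0; 0.35 -0.25 0 0 0; 0.35 -0.1 0 0 0; 0.35 0 0 0 0"}}

```text
time: 13.65
tcp_pos: [0.5111, 0.0809, 0.0205]
tool_rot: [-0.041, 0.999, 0.0, 0.0]
contact_force: [-0.7, -0.5, 0.1]
opening: 0.0555
finger_force: 0.0
```

{"api": "move_arm", "payload": {"rows": "0.35 -0.1 0 0 0; 0.35 -0.1 0 0 0; 0.35 0 0 0 0"}}

```text
time: 14.02
tcp_pos: [0.5148, 0.0812, 0.0204]
tool_rot: [-0.042, 0.999, 0.0, 0.0]
contact_force: [-1.2, -1.0, 0.8]
opening: 0.0552
finger_force: 0.4
```

{"api": "move_arm", "payload": {"rows": "0.35 -0.1 0 0 0; 0.35 0 0 0 0"}}

```text
time: 14.28
tcp_pos: [0.5149, 0.081, 0.0199]
tool_rot: [-0.042, 0.999, -0.0, -0.002]
contact_force: [-10.0, -0.1, 6.3]
opening: 0.0558
finger_force: 5.0
```

```bash
python3 st.py
```

```text
t 14.28 bed xy mm [-51.4 103.2] z 19.9 yaw err deg 0.01 F bed [-9.96  0.7 ] Fz 6.3 open 0.0558
```

{"api": "move_arm", "payload": {"rows": "0.35 0.8 0 0 0; 0.35 0.9 0 0 0; 0.35 0.6 -0.6 -1 0; 0.35 0.6 -1 -1 0; 0.35 0.6 -1 -1 0; 0.35 0 -1 -1 0; 0.35 0 -1 -1 0; 0.35 0 -1 -1 0; 0.35 0 -1 -1 0; 0.35 0 -1 -1 0; 0.35 0 -1 -1 0; 0.35 0 0 0 0"}}

```text
time: 15.78
tcp_pos: [0.4621, -0.0968, 0.202]
tool_rot: [-0.04, 0.999, -0.0, 0.002]
contact_force: [0.1, 1.3, 0.1]
opening: 0.0555
finger_force: 0.0
```

```bash
python3 st.py
python3 - <<'E'
from wr import *
import pickle
d=wrist(); pickle.dump(d,open('w1.pkl','wb'))
cv2.imwrite('pics/w1.png',cv2.resize(d['color'][:,:,::-1],(800,600),interpolation=cv2.INTER_CUBIC))
E
```

```text
t 15.78 bed xy mm [-118.8  -69.6] z 202.0 yaw err deg -0.11 F bed [0.23 1.27] Fz 0.1 open 0.0555
```

View pics/w1.png

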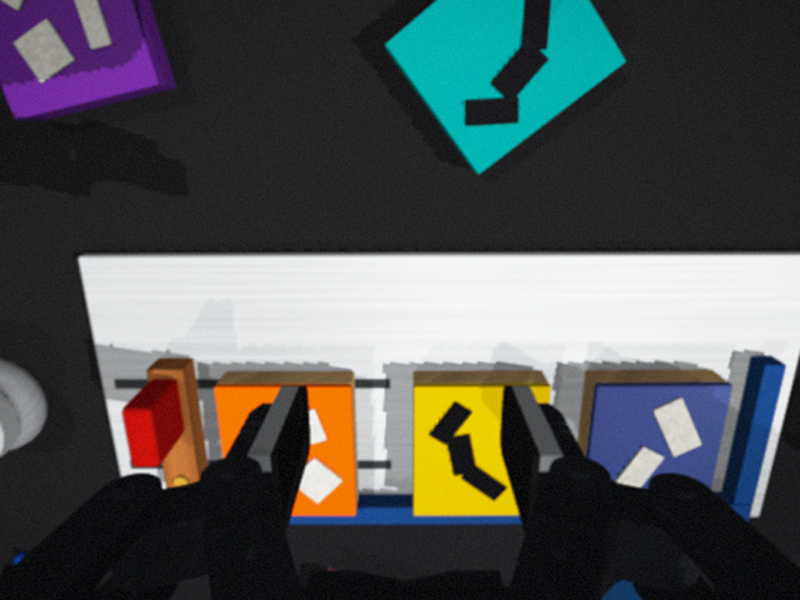

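The three blocks are square and flush to the fence: orange (285,445), yellow (482,450), blue (660,440). The grip is at (152,420) and the bar's +y top corner at (193,360).

Run:
```python
from wr import *
import pickle
d=pickle.load(open('w1.pkl','rb'));f=.7
print('bar top corners',ray(d,np.array([(149,362),(193,359)])*f,.03).tolist())
print('grip base -x edge',ray(d,np.array([(178,381)])*f,.03).tolist(),'grip top',ray(d,np.array([(125,410),(154,380),(132,466)])*f,.072).tolist())
for p in ([(216,384),(355,384)],[(414,384),(548,384)],[(594,384),(730,384)]): print(ray(d,np.array(p)*f,.035).tolist())
```

```text
bar top corners [[-54.8, -233.6], [-56.9, -204.9]]
grip base -x edge [[-41.3, -216.7]] grip top [[-43.7, -230.2], [-62.8, -210.5], [-6.2, -232.3]]
[[-41.7, -190.2], [-41.7, -101.5]]
[[-41.7, -64.0], [-41.4, 21.3]]
[[-41.3, 50.7], [-40.9, 138.5]]
```

{"api": "move_arm", "payload": {"rows": "1 -0.5 -1 0 0; 1 -0.5 -1 0 0; 1 -0.5 -1 0 0; 1 -0.5 -1 0 0; 1 -0.5 -1 0 0; 1 -0.5 -1 0 0; 1 -0.5 -1 0 0; 1 -0.5 -1 0 0; 1 -0.5 -1 0 0; 1 -0.2 -0.6 0 0; 1 0 0 0 0"}}

```text
time: 17.2
tcp_pos: [0.5707, -0.2793, 0.1992]
tool_rot: [-0.041, 0.999, 0.0, -0.001]
contact_force: [-0.6, 0.0, -0.4]
opening: 0.0001
finger_force: 0.0
```

```bash
python3 st.py
```

```text
t 17.2 bed xy mm [ -25.6 -260.5] z 199.2 yaw err deg -0.02 F bed [-0.61  0.1 ] Fz -0.38 open 0.0001
```

Back 4 mm more for margin, then descend 154 mm.

{"api": "move_arm", "payload": {"rows": "1 0 -0.2 1 0; 1 0 0 1 0; 1 0 0 1 0; 1 0 0 1 0; 1 0 0 1 0; 1 0 0 1 0; 1 0 0 1 0; 1 0 0 0.7 0; 1 0 0 0 0"}}

```text
time: 18.32
tcp_pos: [0.5704, -0.2833, 0.0447]
tool_rot: [-0.041, 0.999, 0.0, -0.001]
contact_force: [-0.2, -0.8, 0.5]
opening: -0.0001
finger_force: 0.0
```

```bash
python3 st.py
```

```text
t 18.32 bed xy mm [ -26.3 -264.4] z 44.7 yaw err deg -0.0 F bed [-0.26 -0.8 ] Fz 0.46 open -0.0001
```

{"api": "move_arm", "payload": {"rows": "1 0 0.3 0 0; 1 0 0.25 0 0; 1 0 0.25 0 0; 1 0 0.25 0 0; 1 0 0.25 0 0; 1 0 0.25 0 0; 1 0 0 0 0"}}

```text
time: 19.2
tcp_pos: [0.5686, -0.2521, 0.0464]
tool_rot: [-0.042, 0.999, 0.0, 0.0]
contact_force: [0.6, -1.6, 0.7]
opening: 0.0
finger_force: 0.7
```

```bash
python3 st.py
```

```text
t 19.2 bed xy mm [ -25.5 -233.2] z 46.4 yaw err deg 0.03 F bed [ 0.42 -1.64] Fz 0.73 open 0.0
```

{"api": "move_arm", "payload": {"rows": "1 0 0.3 0 0; 1 0 0.3 0 0; 1 0 0.3 0 0; 1 0 0.3 0 0; 1 0 0.3 0 0; 1 0 0.3 0 0; 1 0 0.3 0 0; 1 0 0.3 0 0; 1 0 0.3 0 0; 1 0 0.3 0 0; 1 0 0 0 0"}}

```text
time: 20.58
tcp_pos: [0.5634, -0.1919, 0.0461]
tool_rot: [-0.042, 0.999, 0.0, -0.0]
contact_force: [0.5, -1.1, 0.8]
opening: -0.0001
finger_force: 0.7
```

```bash
python3 st.py
python3 - <<'E'
from plant import eyes
import cv2
d=eyes.read_camera("side")
cv2.imwrite('pics/s2.png',cv2.resize(d['color'][150:325,195:360,::-1],None,fx=3.4,fy=3.4,interpolation=cv2.INTER_CUBIC))
E
```

```text
t 20.57 bed xy mm [ -25.7 -172.8] z 46.1 yaw err deg 0.03 F bed [ 0.43 -1.15] Fz 0.81 open -0.0001
```

View pics/s2.png

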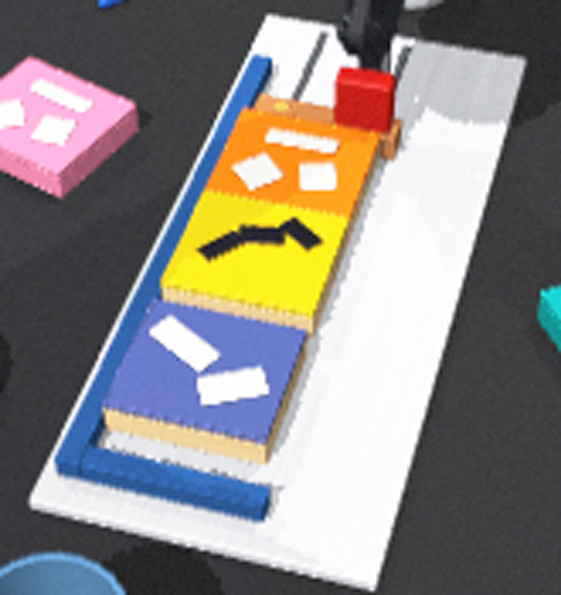

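The bar has closed orange (300,160) onto yellow (245,245). Small gaps remain before blue (205,370) and the end stop (170,480), and the blocks are still square.

{"api": "move_arm", "payload": {"rows": "1 0 0.25 0 0; 1 0 0.25 0 0; 1 0 0.25 0 0; 1 0 0.25 0 0; 1 0 0.2 0 0; 1 0 0.15 0 0; 1 0 0 0 0"}}

```text
time: 21.5
tcp_pos: [0.5612, -0.1659, 0.0459]
tool_rot: [-0.041, 0.999, -0.0, -0.0]
contact_force: [0.8, -4.3, -0.4]
opening: -0.0004
finger_force: 2.2
```

{"api": "move_arm", "payload": {"rows": "1 0 0.1 0 0; 1 0 0.1 0 0; 1 0 0 0 0"}}

```text
time: 21.88
tcp_pos: [0.5608, -0.162, 0.0459]
tool_rot: [-0.041, 0.999, -0.0, -0.0]
contact_force: [0.9, -4.7, -0.9]
opening: 0.0
finger_force: 2.4
```

```bash
python3 st.py
```

```text
t 21.88 bed xy mm [ -25.8 -142.8] z 45.9 yaw err deg -0.01 F bed [ 0.53 -4.75] Fz -0.94 open 0.0
```

{"api": "move_arm", "payload": {"rows": "1 0 0.1 0 0; 1 0 0.1 0 0; 1 0 0 0 0"}}

```text
time: 22.25
tcp_pos: [0.5605, -0.1581, 0.0459]
tool_rot: [-0.041, 0.999, -0.0, -0.0]
contact_force: [1.5, -4.8, -1.2]
opening: -0.0001
finger_force: 2.4
```

{"api": "move_arm", "payload": {"rows": "1 0 0.1 0 0; 1 0 0 0 0"}}

```text
time: 22.5
tcp_pos: [0.5603, -0.1561, 0.0459]
tool_rot: [-0.041, 0.999, -0.0, -0.0]
contact_force: [2.3, -5.2, -0.7]
opening: 0.0002
finger_force: 2.5
```

{"api": "move_arm", "payload": {"rows": "1 0 0.1 0 0; 1 0 0 0 0"}}

```text
time: 22.75
tcp_pos: [0.5602, -0.1541, 0.0459]
tool_rot: [-0.041, 0.999, -0.0, -0.0]
contact_force: [1.4, -5.1, -1.2]
opening: -0.0002
finger_force: 2.5
```

{"api": "move_arm", "payload": {"rows": "1 0 0.1 0 0; 1 0 0 0 0"}}

```text
time: 23.0
tcp_pos: [0.5601, -0.1534, 0.046]
tool_rot: [-0.041, 0.999, -0.001, -0.0]
contact_force: [2.9, -10.7, -3.2]
opening: -0.0
finger_force: 5.5
```

{"api": "move_arm", "payload": {"rows": "1 0 0.1 0 0; 1 0 0 0 0"}}

```text
time: 23.25
tcp_pos: [0.5601, -0.1533, 0.0461]
tool_rot: [-0.041, 0.999, -0.002, -0.0]
contact_force: [6.3, -19.7, -5.2]
opening: 0.0001
finger_force: 9.5
```

{"api": "move_arm", "payload": {"rows": "1 0 0.1 0 0; 1 0 0 0 0"}}

```text
time: 23.5
tcp_pos: [0.56, -0.1531, 0.0461]
tool_rot: [-0.04, 0.999, -0.004, 0.0]
contact_force: [8.6, -27.5, -9.4]
opening: 0.0002
finger_force: 13.6
```

The row is closed. I'm easing off to about 23 N and holding for over a second.

{"api": "move_arm", "payload": {"rows": "1 0 -0.05 0 0; 1 0 0 0 0; 1 0 0 0 0; 1 0 0 0 0; 1 0 0 0 0; 1 0 0 0 0; 1 0 0 0 0; 1 0 0 0 0; 1 0 0 0 0; 1 0 0 0 0; 1 0 0 0 0; 1 0 0 0 0"}}

```text
time: 25.0
tcp_pos: [0.56, -0.1532, 0.0461]
tool_rot: [-0.04, 0.999, -0.003, 0.0]
contact_force: [8.2, -21.8, -7.1]
opening: -0.0001
finger_force: 11.5
```

{"api": "move_arm", "payload": {"rows": "1 0 -0.1 0 0; 1 0 -0.1 0 0; 1 0 -0.2 0 0; 1 0 -0.5 0 0; 1 0 -0.5 0 0; 1 0 0 -1 0; 1 0 0 -1 0; 1 0.5 0 -1 0; 1 1 0.5 -1 0; 1 1 1 -1 0; 1 1 1 -1 0; 1 0.5 1 -1 0"}}

```text
time: 26.5
tcp_pos: [0.4755, -0.1132, 0.1887]
tool_rot: [-0.041, 0.999, 0.0, 0.001]
contact_force: [0.4, 1.0, -0.2]
opening: 0.0001
finger_force: 0.0
```

{"api": "move_arm", "payload": {"rows": "0.35 0.5 1 -1 0; 0.35 0.5 1 0 0; 0.35 0 1 0 0; 0.35 0 1 0 0; 0.35 0 0 0 0; 0.35 0 0 0 0"}}

```text
time: 27.25
tcp_pos: [0.45, -0.0359, 0.2071]
tool_rot: [-0.042, 0.999, 0.0, 0.001]
contact_force: [0.2, -0.1, -0.2]
opening: 0.0558
finger_force: 0.0
```

```bash
python3 st.py
python3 - <<'E'
from wr import *
import pickle
d=wrist(); pickle.dump(d,open('w2.pkl','wb'))
cv2.imwrite('pics/w2.png',cv2.resize(d['color'][:,:,::-1],(800,600),interpolation=cv2.INTER_CUBIC))
E
```

```text
t 27.25 bed xy mm [-125.8   -7.9] z 207.1 yaw err deg 0.02 F bed [ 0.16 -0.15] Fz -0.18 open 0.0558
```

View pics/w2.png

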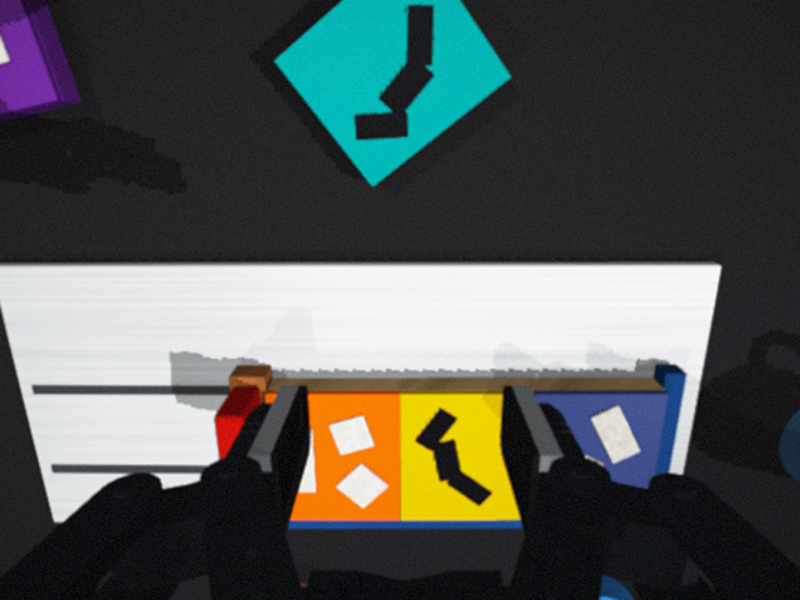

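The near edges of all three blocks line up at row 392, from x=270 to 667. There are no gaps between bar and end stop, and the arm is clear, so I'm handing in.

```bash
python3 -c "
from plant import manip; print(manip.close_job())"
```

```text
the job is handed in; nothing more can be done
None
```

The job is handed in, with no verdict shown yet: all three blocks are square and flush to the fence in one gapless row, squeezed at about 22 N for over a second, the mug, tape and tin were not touched, and the arm is clear.

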